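Hang up the ear defenders at the packing station

TASK

Put the ear defenders away on the packing stand's rail: hang the large thick-cupped pair in the left-hand bay (as the robot sees it) and the small slim-cupped pair in the right-hand bay. Each must hang freely by its crown pad near the middle of its bay, one cup in front of the bar and one behind, square to the bar and at rest. Do not shift or knock over the groceries standing about.

Things in the scene. Friction and masses are not known exactly. Their poses are not given: they have to be found in the camera images.
- ear_large: Large thick-cupped ear defenders, mm: upside-down U, 160 high, standing on its cups; grey cups, black cushions, wire arms, black crown pad. Origin centre of underside, z up. U in its x-z plane: cups at +-x, inner faces 40, outer 78 from the middle, 74 wide (y), 86 high; half a turn changes nothing. Crown pad on the z axis: 56 along x, 26 along y, 134 to 160 high; pinch across y.
- ear_slim: Small slim-cupped ear defenders, mm: upside-down U, 136 high, standing on its cups; grey cups, black cushions, wire arms, black crown pad. Origin centre of underside, z up. U in its x-z plane: cups at +-x, inner faces 40, outer 60 from the middle, 56 wide (y), 66 high; half a turn changes nothing. Crown pad on the z axis: 56 along x, 26 along y, 110 to 136 high; pinch across y.
- ear_large_seat (a point): Centre of the underside of the large pair's crown pad, 134 mm above its origin; this rests on the bar. A roll (9 mm radius) under each end of the pad, at x = +-28 mm, reaches 8 mm lower: the bar sits in the 38 mm hollow between.
- ear_slim_seat (a point): Centre of the underside of the slim pair's crown pad, 110 mm above its origin; this rests on the bar. A roll (9 mm radius) under each end of the pad, at x = +-28 mm, reaches 8 mm lower: the bar sits in the 38 mm hollow between.
- rack: Fixed stand, mm: steel bar 18 dia, 400 long, along its y axis, bar axis 157 up; origin on the table under the bar's middle, front -x (robot). Black collar (42 dia, 8 thick) at mid bar parts two bays. Arms at y +-195 (20 wide) run back to posts 30 square at x +100, y +-195, 460 high; feet 160 x 50 x 12, x 0 to +160.
- shelf_edge (a point): Middle of the lower front edge of the stand's stock shelf, 400 mm above the table, 10 mm behind the bar's axis. The shelf runs back 110 mm from here, 420 wide, lip 45 mm up, goods 110 mm up. An upright gripper over the bar hits it: lean the tool's back towards the robot by 25 to 40 degrees.
- bay_left (a point): Top of the bar (166 mm above the table) at the middle of the left bay (rack y = +95 mm); axes as the rack's.
- bay_right (a point): Top of the bar (166 mm above the table) at the middle of the right bay (rack y = -95 mm); axes as the rack's.
- tin: Loose bystander: food tin, 76 dia x 110 high mm; origin at the centre of its underside.
- bottle: Loose bystander: bottle, 68 dia x 215 high mm; origin at the centre of its underside.
- jar: Loose bystander: glass jar, 80 dia x 125 high mm; origin at the centre of its underside.
- low_tin: Loose bystander: flat tin, 86 dia x 60 high mm; origin at the centre of its underside.
- carton: Loose bystander: cardboard carton, 70 (x) x 120 (y) x 160 high mm; origin at the centre of its underside.
- tall_tin: Loose bystander: big tin, 100 dia x 150 high mm; origin at the centre of its underside.

How it is judged:
At the end, for the whole second after the job is handed in: The large pair hangs in the left bay and the slim pair in the right bay: underside of each crown pad within 45 mm of the bay's middle along the bar, within 22 mm across it and 12 mm in height of the bar's top; upright within 20 degrees, square to the bar within 20 degrees, at rest and released (y of ear_large_seat in the frame of bay_left between -0.045 and 0.045 m and x of ear_large_seat in the frame of bay_left between -0.022 and 0.022 m and z of ear_large_seat in the frame of bay_left between -0.012 and 0.012 m and angle between each of ear_large, ear_slim's own z axis and vertical below 0.35 rad and angle between the y axis of each of ear_large, ear_slim and the y axis of rack, either way round below 0.35 rad and linear speed of each of ear_large, ear_slim below 0.04 m/s and angular speed of each of ear_large, ear_slim below 0.5 rad/s and contact force between each of ear_large, ear_slim and the fingers below 0.1 N and y of ear_slim_seat in the frame of bay_right between -0.045 and 0.045 m and x of ear_slim_seat in the frame of bay_right between -0.022 and 0.022 m and z of ear_slim_seat in the frame of bay_right between -0.012 and 0.012 m); the robot touches nothing.
It fails at once if one of the loose groceries is shifted more than 30 mm or tipped (distance of any of tin, bottle, jar, low_tin, carton, tall_tin from where it was at the start of the episode above 0.03 m or angle between any of tin, bottle, jar, low_tin, carton, tall_tin's own z axis and vertical above 0.4 rad).
It also fails if it takes over 61 s, if anything falls off the work surface, if the arm or the gripper's body presses on something with over 40 N, if the wrist force passes 120 N, or if a joint passes its speed limit or range.

ROBOT

A 7-joint arm with a two-finger parallel gripper is mounted at the origin on the work surface. World frame = base frame: x ahead of the robot, y to its left, z up, the work surface at z = 0. Lengths are in m, angles in rad, forces in N, time in s.
With the tool pointing down it reaches from about 0.4 to 0.85 m from the base axis. Payload 10.4 kg.
Tool frame: the origin (TCP) lies at the very end of the fingers, on their centre line; the grasp point (between the pads) lies 19 mm behind it; z points along the fingers, y is the line along which they close (so a half turn about z gives the same grasp; the last joint's range is limited). The gripper opens to 87 mm and grips with 3 to 60 N. Pads are 19 mm wide; open, the fingers measure 117 mm over their backs; the gripper's body (75 mm by 190 mm) begins 51 mm behind the grasp point.
Start: joints at [1.202, 0.332, -0.065, 1.46, 0.022, 1.35, -0.088], TCP at [0.212, -0.588, 0.223] pointing down, gripper open.
Joint ranges: [-2.6, 2.6], [-0.5, 2.12], [-1.47, 1.34], [0.16, 2.42], [-1.27, 4.41], [0.06, 2.06], [-2.6, 2.6]. Speed limits (rad/s): [2.22, 2.22, 2.79, 2.79, 3.14, 3.14, 3.14].

INTERFACE

Orientations are given as a unit quaternion [x, y, z, w].
In Python, from bench import * gives the robot as it stands.
- The arm moves only by the tool carry_out, never from a script. Its argument "deltas" is a list of rows, each an object with "hand": the finger opening in mm, from 0 to 87; "dp": the shift along the tool's x, y, z each as a share of 250 mm, from -1 to 1, a list of three; "spin": the turn about the tool's z as a share of pi rad, from -1 to 1. In form: [{"hand": hand, "dp": [dx, dy, dz], "spin": spin}, ...]. A call has 1 to 20 rows; each row is the pose to reach, as a shift and turn from the pose commanded when the call began, along the tool's axes at that moment, turning the shorter way round; what a row does not reach only later rows make up. A row lasts 1/10 s, in which the tool goes at most 50 mm and 8.59 degrees, less where a joint would pass 70% of its speed; a pose out of reach is approached as far as the arm can. A call with a number of a shift or a turn outside -1 to 1 is refused whole. A call with a gripper value outside its range is refused whole. The fingers move at their own pace and stop on an object; "force" is the grip in N (left out, the last holds). Time passes only in rows, so rows that repeat a pose let the fingers close. It gives the time, the measured TCP pose, the force, the opening and the grip force at its end, in the units of the state.
- read_state(): the state, without advancing time (a new reading comes with each control period).
- camera(name): name is "scene" or "top"; returns the picture (480x640x3 uint8, red, green, blue); there is no depth.
- get_calibration(name): a dict with "fx", "fy", "cx", "cy" (pixels), "R" (3x3) and "t" (3): a world point X has camera coordinates R X + t. Camera axes: x right, y down, z forward; pixel columns grow to the right and rows downward; lengths in m; the calibration is good to about 2 mm. A picture is of the moment at which its call begins. get_calibration takes no time and is no camera call.
- close_job(): hands the job in; it is judged then, once.
The state is a dict: "time": time; "joint_positions": joint angles; "joint_vel": joint speeds; "joint_torque": joint torques, N m; "ee_pos": TCP position; "eef_rot": TCP orientation; "ft_force": force on the tool from outside, world axes, zero at the start; "torque": the same for the moment, N m; "width": finger opening in m; "grip_force": force on a finger pad.
Only numpy, scipy, OpenCV 4.12 (cv2) and the standard library are available. Lean on these libraries where they do the work, as an engineer would, in place of code of your own. Each camera call takes 0.05 s, during which the arm holds its last target. There are 200 camera calls.

## Working session

There is one attempt and no reset: what is moved stays moved. The work goes in short steps, Python scripts to look and compute and a tool call to move; the robot and the scene stay as the last step left them, time stands still between calls to the robot, and variables do not carry over. Pictures are saved under pics/ and viewed, at most 13 in all, crops included, and the job is handed in when it is done.

Besides the shell and the picture viewer there is one more tool, called after "Call:" as name(argument=value, ...) on one line, values as JSON. carry_out: Moves the arm, as the interface text tells. Its arguments: {"type":"object","properties":{"deltas":{"type":"array","items":{"type":"object","properties":{"hand":{"type":"number"},"dp":{"type":"array","items":{"type":"number","minimum":-1,"maximum":1}},"spin":{"type":"number","minimum":-1,"maximum":1}}}},"force":{"type":"number"}},"required":["deltas"]}

```bash
mkdir -p pics; ls; python3 - <<'E'
from bench import *
import cv2
for n in("scene","top"):
    im=camera(n); cv2.imwrite(f"pics/{n}0.png",im[:,:,::-1]); c=get_calibration(n); print(n,c)
s=read_state(); print({k:s[k] for k in("time","ee_pos","eef_rot","width","joint_positions")})
E
```

```text
pics
scene {'fx': 484.06334162320695, 'fy': 484.06334162320695, 'cx': 323.4500919019489, 'cy': 237.73783637012673, 'R': array([[ 0.29558872, -0.95531361,  0.00179257],
       [-0.9113871 , -0.28255865, -0.29922259],
       [ 0.28635792,  0.0868131 , -0.95418165]]), 't': array([-0.17000488,  0.54758349,  1.30216067])}
top {'fx': 502.56627587411725, 'fy': 502.56627587411725, 'cx': 320.0884891348939, 'cy': 231.97843394631482, 'R': array([[ 0.00674999, -0.99971775,  0.02277842],
       [-0.98810752, -0.01016743, -0.15342798],
       [ 0.15361628, -0.02147189, -0.98789726]]), 't': array([-0.02213099,  0.5526584 ,  1.52669007])}
{'time': 0.1, 'ee_pos': array([ 0.21172118, -0.58769919,  0.22185568]), 'eef_rot': array([ 9.85088732e-01,  1.72045958e-01, -1.25037670e-04, -6.01933552e-04]), 'width': 0.08702906767638721, 'joint_positions': array([ 1.20241996,  0.33280574, -0.06469975,  1.46081471,  0.02158486,
        1.34989639, -0.08847862])}
```

View pics/scene0.png

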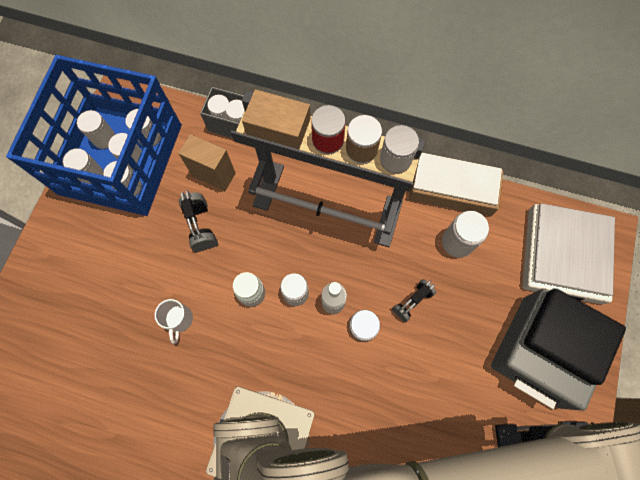

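View pics/top0.png

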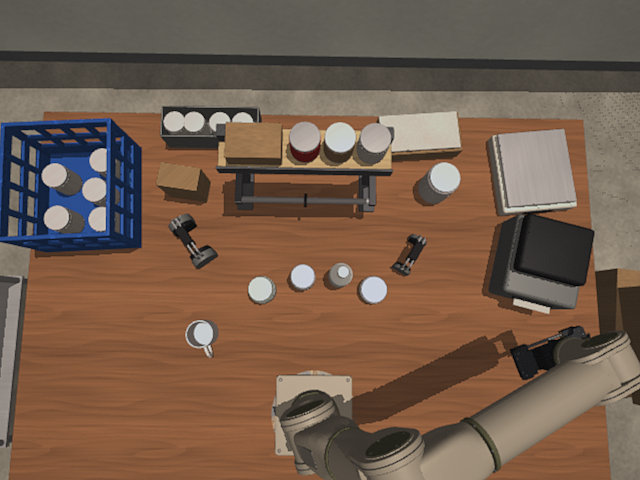

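The scene view shows the large pair at about (197,220), the slim pair at (414,300) and the bar from (257,190) to (388,228). In the top view they are at (192,240), (410,254) and (240,205) to (372,207). I'll enlarge the crops next.

```bash
python3 - <<'E'
import cv2,numpy as np
S=cv2.imread("pics/scene0.png");T=cv2.imread("pics/top0.png")
def tile(I,x,y,w=80,h=60,k=5):
    t=cv2.resize(I[y:y+h,x:x+w],None,fx=k,fy=k,interpolation=cv2.INTER_CUBIC)
    for i in range(0,w,10): cv2.line(t,(i*k,0),(i*k,4 if i%20 else 10),(0,255,0),1); 
    for i in range(0,w,20): cv2.putText(t,str(x+i),(i*k,20),0,.35,(0,255,0),1)
    for j in range(0,h,10): cv2.line(t,(0,j*k),(6,j*k),(0,255,0),1); cv2.putText(t,str(y+j),(8,j*k+4),0,.35,(0,255,255),1)
    return t
a=np.vstack([np.hstack([tile(S,160,190),tile(T,155,210)]),np.hstack([tile(S,375,270),tile(T,370,225)])])
cv2.imwrite("pics/c1.png",a)
b=np.vstack([tile(S,240,175,200,75,4),tile(T,220,170,200,75,4)])
cv2.imwrite("pics/c2.png",b)
E
```

```text
(no output)
```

View pics/c1.png

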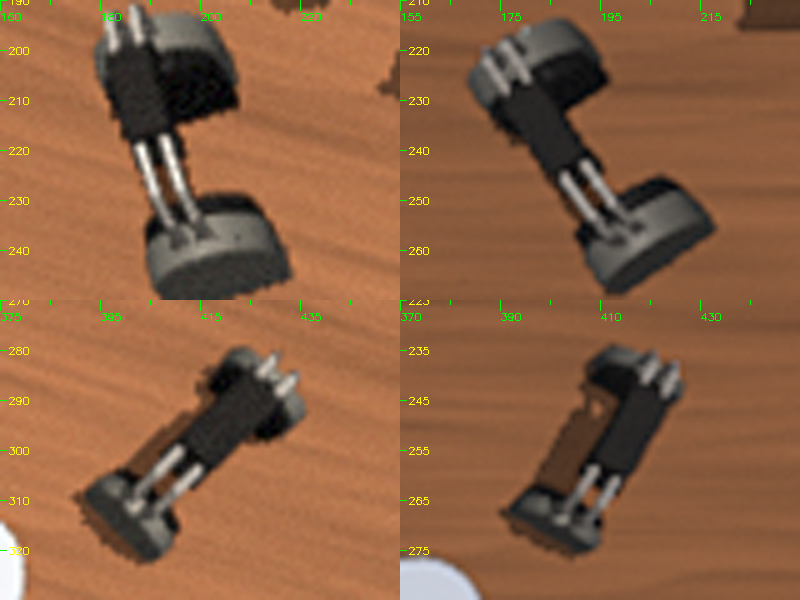

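View pics/c2.png

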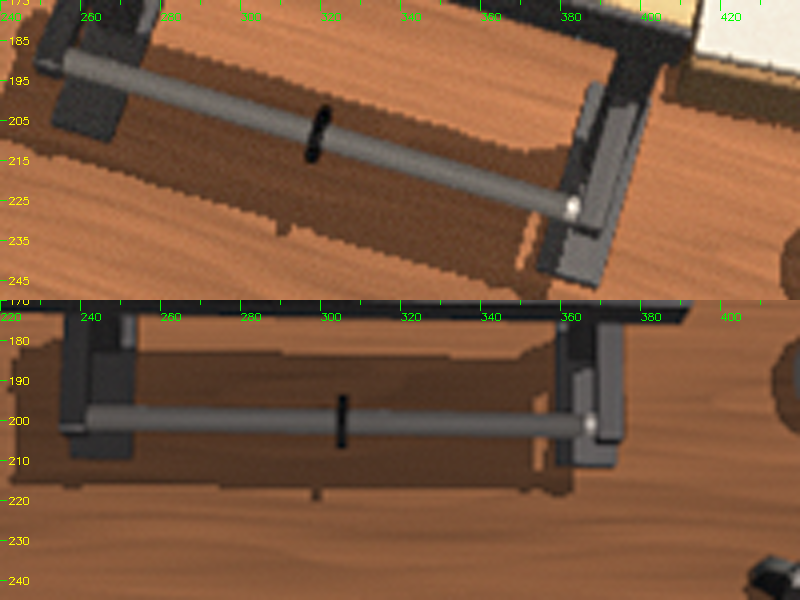

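The crops give these pixel positions (full-image coordinates):

| Feature | Scene | Top |
|---|---|---|
| Large pad ends | (186.4,198.4), (189.6,217.4) | (180,227.6), (189,242) |
| Slim pad ends | (428,285), (414,301.6) | (423,239.4), (411,258.6) |
| Collar | (319.5,208.5) | (305.5,200.3) |

The bar's visible ends are also readable in both views.

```bash
cat > h.py <<'E'
from bench import *
import numpy as np, cv2
from scipy.spatial.transform import Rotation as Ro
C={n:get_calibration(n) for n in("scene","top")}
def ray(n,p,z):
    c=C[n];R=np.array(c["R"]);t=np.array(c["t"]);o=-R.T@t
    d=R.T@np.array([(p[0]-c["cx"])/c["fx"],(p[1]-c["cy"])/c["fy"],1]); return o+d*(z-o[2])/d[2]
def proj(n,X):
    c=C[n];q=np.atleast_2d(X)@np.array(c["R"]).T+c["t"]; return q[:,:2]/q[:,2:]*[c["fx"],c["fy"]]+[c["cx"],c["cy"]]
E
python3 - <<'E'
from h import *
np.set_printoptions(precision=4,suppress=True)
D={"L":(.16,{"scene":[(186.4,198.4),(189.6,217.4)],"top":[(180,227.6),(189,242)]}),
"S":(.136,{"scene":[(428,285),(414,301.6)],"top":[(423,239.4),(411,258.6)]}),
"bar":(.157,{"scene":[(256.2,190.5),(319.5,208.5),(383.7,226.7)],"top":[(242,199.2),(305.5,200.3),(367.5,201)]}),
"cart":(.16,{"scene":[(210,154)],"top":[(182,181)]}),
"tt":(.15,{"scene":[(470,229)],"top":[(443,180)]}),
"tin?":(.11,{"scene":[(248,286),(294,287),(334,288),(365,324)],"top":[(261,288),(303,276),(343,270),(373,289)]})}
for k,(z,d) in D.items():
    for n,ps in d.items():
        W=[ray(n,p,z) for p in ps]; print(k,n,*[w[:2] for w in W], "len",np.linalg.norm(W[0]-W[-1]),"ang",np.degrees(np.arctan2(*(W[0]-W[-1])[[1,0]])))
        if k in"LS":print("  mid",(W[0]+W[1])[:2]/2)
E
```

```text
L scene [0.5472 0.3888] [0.4979 0.3594] len 0.05744910863317128 ang 30.75562408170583
  mid [0.5226 0.3741]
L top [0.5432 0.3877] [0.5017 0.3601] len 0.04983737392672341 ang 33.69588003427304
  mid [0.5225 0.3739]
S scene [ 0.5141 -0.3109] [ 0.4597 -0.286 ] len 0.059856875584789374 ang -24.605516950883995
  mid [ 0.4869 -0.2984]
S top [ 0.5194 -0.3185] [ 0.4623 -0.2818] len 0.06781473243825382 ang -32.73054890987054
  mid [ 0.4908 -0.3001]
bar scene [0.6279 0.213 ] [0.629  0.0284] [ 0.6302 -0.1546] len 0.3676008259673949 ang 90.36748701655131
bar top [0.6294 0.2132] [0.6283 0.0283] [ 0.6283 -0.1532] len 0.36634941747535255 ang 89.83496499506906
cart scene [0.6939 0.3758] len 0.0 ang 0.0
cart top [0.6808 0.3887] len 0.0 ang 0.0
tt scene [ 0.6963 -0.3822] len 0.0 ang 0.0
tt top [ 0.6963 -0.3794] len 0.0 ang 0.0
tin? scene [0.3733 0.1527] [0.4077 0.0322] [ 0.4372 -0.0725] [ 0.3686 -0.1793] len 0.3320580277813359 ang 89.20021538395578
tin? top [0.3745 0.156 ] [0.4107 0.0335] [ 0.4293 -0.0845] [ 0.3742 -0.1729] len 0.32892331783005424 ang 89.93306213748312
```

The two views agree to within 3 mm on most points (4 mm on the slim pair). The bar axis is at x≈0.629 with the collar at y≈0.028 and no yaw. The moves can't tilt the tool, so I plan to grip the near end of each crown pad, which keeps the upright gripper in front of the shelf. For that I need refined yaws and the size of the wrist above the gripper.

```bash
cat > fit.py <<'E'
from h import *
from scipy.optimize import minimize
def hull_mask(n,pose,big):
    x0,x1,w,hc,zp=(.040,.078,.037,.086,.134) if big else (.040,.060,.028,.066,.110)
    c,s=np.cos(pose[2]),np.sin(pose[2]); m=np.zeros((1440,1920),np.uint8)
    def disk(xa,xb): # rounded cup: dome top
        th=np.linspace(0,np.pi,9); yz=[(-w,0),(w,0)]+[(w*np.cos(t),hc-.6*w+.6*w*np.sin(t)) for t in th]
        return np.array([(x,y,z) for x in(xa,xb) for y,z in yz])
    box=lambda a,b,y,z0,z1:np.array([(p,q,r) for p in(a,b) for q in(-y,y) for r in(z0,z1)])
    wire=lambda sg,y:np.array([(sg*.028,y+d,zp+.013) for d in(-.003,.003)]+[(sg*(x0+x1)/2,y+d,hc-.006) for d in(-.003,.003)])
    parts=[disk(x0,x1),disk(-x1,-x0),box(-.028,.028,.013,zp,zp+.026)]+[wire(a,b) for a in(1,-1) for b in(.008,-.008)]
    for P in parts:
        W=np.c_[P[:,0]*c-P[:,1]*s+pose[0],P[:,0]*s+P[:,1]*c+pose[1],P[:,2]]
        cv2.fillConvexPoly(m,cv2.convexHull((proj(n,W)*3+1).round().astype(np.int32)),255)
    return cv2.resize(m,(640,480),interpolation=cv2.INTER_AREA)/255.
def fit(ims,pose,big):
    segs={}
    for n,I in ims.items():
        h=cv2.cvtColor(I,cv2.COLOR_BGR2HSV); g=((h[...,1]<75)).astype(float)
        r=np.zeros((480,640)); u=proj(n,[pose[0],pose[1],.08])[0].astype(int); cv2.circle(r,tuple(map(int,u)),42 if big else 34,1,-1); segs[n]=(g,r)
    cost=lambda p:sum((abs(hull_mask(n,p*[.01,.01,.1],big)-g)*r).sum() for n,(g,r) in segs.items())
    o=minimize(cost,np.array(pose)/[.01,.01,.1],method="Nelder-Mead",options=dict(initial_simplex=np.array(pose)/[.01,.01,.1]+np.vstack([np.zeros(3),np.eye(3)])))
    return o.x*[.01,.01,.1],o.fun
E
python3 - <<'E'
from fit import *
ims={n:cv2.imread(f"pics/{n}0.png") for n in("scene","top")}
out={}
for k,p,b in(("L",(.5225,.374,.55),True),("S",(.489,-.299,-.5),False)):
    q,f=fit(ims,p,b); print(k,q,np.degrees(q[2]),f); out[k]=(q,b)
tiles=[]
for n in ims:
    I=ims[n].copy()
    I=cv2.resize(I,None,fx=4,fy=4,interpolation=cv2.INTER_CUBIC)
    for q,b in out.values():
        m=(hull_mask(n,q,b)>.5).astype(np.uint8); m=cv2.resize(m,None,fx=4,fy=4,interpolation=cv2.INTER_NEAREST)
        cv2.drawContours(I,cv2.findContours(m,0,2)[0],-1,(0,255,0),1)
    for q,b in out.values():
        u=(proj(n,[q[0],q[1],.08])[0]*4).astype(int); tiles.append(I[u[1]-130:u[1]+130,u[0]-130:u[0]+130])
    for k in range(0,10):
        u=proj(n,[.2117,-.5877,.222+.05*k])[0]*4; cv2.circle(I,tuple(map(int,u)),4,(0,0,255),-1)
        if k in(0,5):cv2.putText(I,str(k),tuple(map(int,u+[5,0])),0,.7,(0,0,255),2)
    tiles.append(cv2.resize(I[1240:1920,1900:2560] ,(260,260)) )
print(ims["top"].shape)
cv2.imwrite("pics/o1.png",np.vstack([np.hstack(tiles[:3]),np.hstack(tiles[3:])]))
E
```

```text
L [0.52106    0.37977245 0.60479368] 34.652125063779124 589.4431372549019
S [ 0.48674446 -0.29765297 -0.50288043] -28.812926480213314 338.0549019607843
(480, 640, 3)
```

View pics/o1.png

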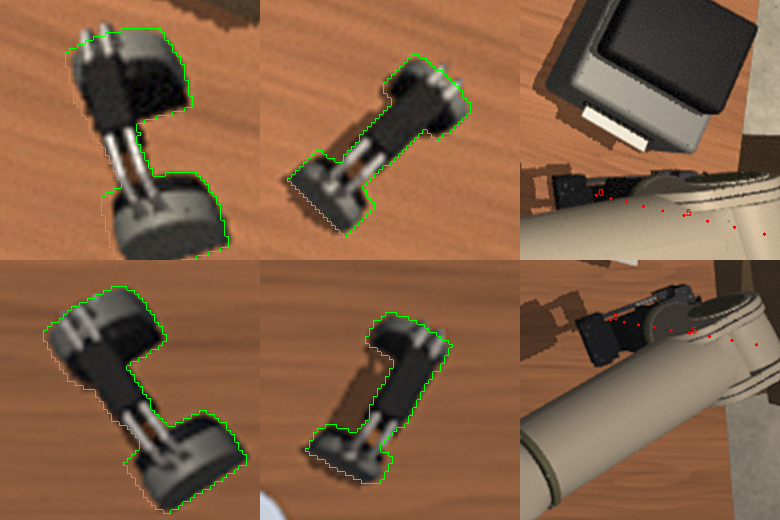

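The slim fit is good at (0.487, -0.298, -29°). For the large pair I take (0.522, 0.376, 33°), because the pad-based measurement is cleaner. The wrist barrel sits about 0.34 m above the TCP with a radius of about 5 cm, so I'll check how far the shelf lip and goods stand from the bar plane.

```bash
python3 - <<'E'
from h import *
T=cv2.imread("pics/top0.png");S=cv2.imread("pics/scene0.png")
out=[]
for n,I,x,y in(("top",T,215,118),("scene",S,230,85)):
    J=cv2.resize(I,None,fx=4,fy=4,interpolation=cv2.INTER_CUBIC)
    for (dx,z,col) in((.01,.4,(0,255,0)),(.01,.445,(255,255,0)),(.01,.51,(0,0,255)),(.025,.51,(255,0,255))):
        P=proj(n,[[.629+dx,.0283+s,z] for s in(-.21,.21)])*4+2
        cv2.line(J,*[tuple(map(int,p)) for p in P],col,1)
    out.append(J[y*4:y*4+(260 if n=="top" else 330),x*4:x*4+800])
cv2.imwrite("pics/sh.png",np.vstack(out))
E
```

```text
(no output)
```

View pics/sh.png

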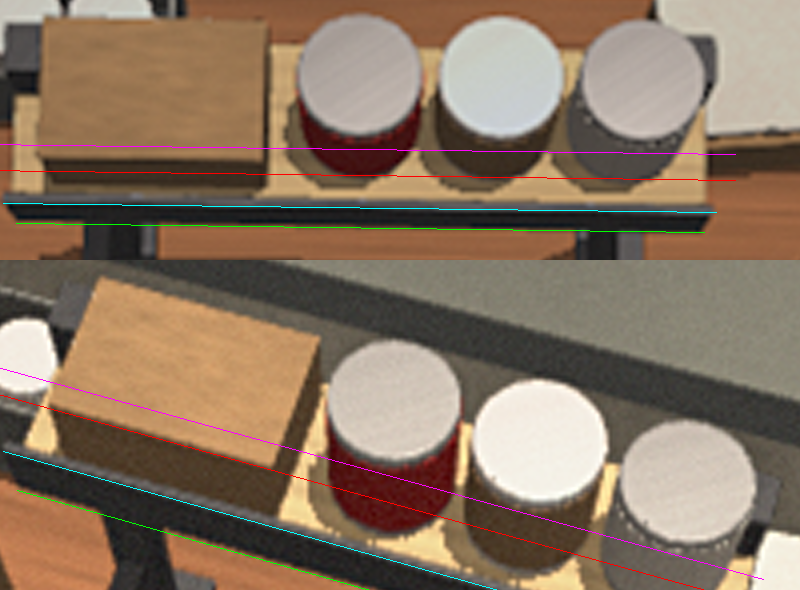

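Shelf geometry matches: lip at +10 mm from the bar axis, box at about +15 mm, jars at about +30 mm. I'll start with the slim pair, since that bay has more room, and grip its near pad end 29 mm out from the centre.

```bash
cat >> h.py <<'E'
def go(*targets):
    "targets: (x,y,z,tool-x yaw deg)"
    s=read_state(); p=np.array(s["ee_pos"]); R=Ro.from_quat(s["eef_rot"]).as_matrix(); y0=np.degrees(np.arctan2(R[1,0],R[0,0]))
    print("t",s["time"],"tcp",p.round(4),"yaw",y0.round(2),"z-axis",R[:,2].round(3),"ft",np.round(s["ft_force"],1),"w",round(s["width"],4),"grip",round(s["grip_force"],1))
    for T in targets: print(T,"dp",(R.T@(np.array(T[:3])-p)/.25).round(3),"spin",round(-(T[3]-y0)/180,4))
E
python3 -c "
from h import *
go((.2117,-.5877,.34,19.8),(.4616,-.284,.34,-28.8),(.4616,-.284,.108,-28.8))"
```

```text
t 0.1 tcp [ 0.2117 -0.5877  0.2219] yaw 19.81 z-axis [-0.     0.001 -1.   ] ft [0.2 0.  0.2] w 0.087 grip 0.0
(0.2117, -0.5877, 0.34, 19.8) dp [-0.    -0.001 -0.473] spin 0.0001
(0.4616, -0.284, 0.34, -28.8) dp [ 1.352 -0.805 -0.472] spin 0.2701
(0.4616, -0.284, 0.108, -28.8) dp [ 1.352 -0.804  0.456] spin 0.2701
```

Call:
carry_out(deltas=[{"hand": 87, "dp": [0, 0, -0.2], "spin": 0}, {"hand": 87, "dp": [0, 0, -0.4], "spin": 0}, {"hand": 87, "dp": [0, 0, -0.473], "spin": 0}, {"hand": 87, "dp": [0.2, -0.12, -0.473], "spin": 0.04}, {"hand": 87, "dp": [0.37, -0.22, -0.473], "spin": 0.08}, {"hand": 87, "dp": [0.54, -0.32, -0.473], "spin": 0.12}, {"hand": 87, "dp": [0.71, -0.42, -0.473], "spin": 0.16}, {"hand": 87, "dp": [0.88, -0.52, -0.473], "spin": 0.2}, {"hand": 87, "dp": [1, -0.6, -0.473], "spin": 0.24}, {"hand": 87, "dp": [1, -0.6, -0.473], "spin": 0.27}, {"hand": 87, "dp": [1, -0.6, -0.473], "spin": 0.27}, {"hand": 87, "dp": [1, -0.6, -0.473], "spin": 0.27}])

```text
time: 1.3
ee_pos: [0.3955, -0.3629, 0.3405]
eef_rot: [0.969, -0.248, -0.0, 0.0]
ft_force: [0.5, -0.9, 0.4]
width: 0.0873
grip_force: 0.0
```

```bash
python3 -c "
from h import *
go((.4616,-.284,.34,-28.8),(.4616,-.284,.2,-28.8),(.4616,-.284,.108,-28.8))"
```

```text
t 1.3 tcp [ 0.3955 -0.3629  0.3405] yaw -28.69 z-axis [-0.001 -0.    -1.   ] ft [ 0.5 -0.9  0.4] w 0.0873 grip 0.0
(0.4616, -0.284, 0.34, -28.8) dp [ 0.08  -0.404  0.002] spin 0.0006
(0.4616, -0.284, 0.2, -28.8) dp [ 0.081 -0.404  0.562] spin 0.0006
(0.4616, -0.284, 0.108, -28.8) dp [ 0.081 -0.404  0.93 ] spin 0.0006
```

Call:
carry_out(deltas=[{"hand": 87, "dp": [0.04, -0.2, 0], "spin": 0}, {"hand": 87, "dp": [0.08, -0.404, 0], "spin": 0}, {"hand": 87, "dp": [0.08, -0.404, 0.2], "spin": 0}, {"hand": 87, "dp": [0.08, -0.404, 0.4], "spin": 0}, {"hand": 87, "dp": [0.08, -0.404, 0.56], "spin": 0}, {"hand": 87, "dp": [0.08, -0.404, 0.56], "spin": 0}])

```text
time: 1.9
ee_pos: [0.4588, -0.283, 0.1954]
eef_rot: [0.969, -0.249, -0.005, -0.001]
ft_force: [-0.0, 0.1, 0.1]
width: 0.0868
grip_force: 0.0
```

```bash
python3 - <<'E'
from h import *
go((.4616,-.284,.108,-28.8))
t=[]
for n in("scene","top"):
    I=cv2.cvtColor(camera(n),4); cv2.imwrite(f"pics/{n}1.png",I)
    I=cv2.resize(I,None,fx=3,fy=3,interpolation=cv2.INTER_CUBIC); u=(proj(n,[.48,-.3,.2])[0]*3).astype(int); t.append(I[u[1]-200:u[1]+200,u[0]-200:u[0]+200])
cv2.imwrite("pics/g1.png",np.hstack(t))
E
```

```text
t 1.9 tcp [ 0.4588 -0.283   0.1954] yaw -28.78 z-axis [-0.008  0.005 -1.   ] ft [-0.   0.1  0.1] w 0.0868 grip 0.0
(0.4616, -0.284, 0.108, -28.8) dp [ 0.015 -0.002  0.349] spin 0.0001
```

View pics/g1.png

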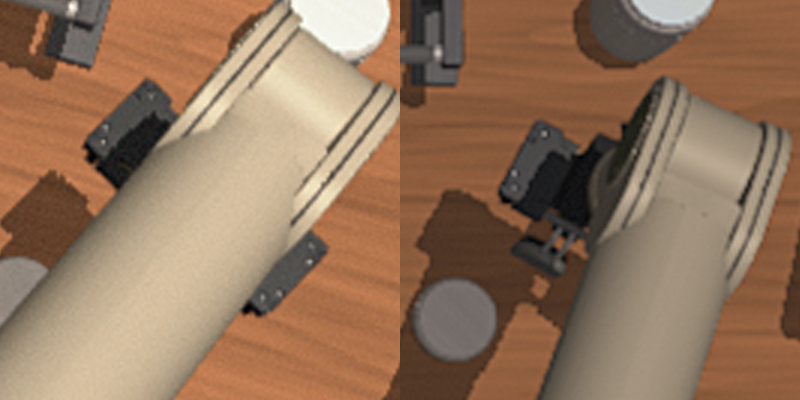

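The gripper is aligned with the slim pair and the pair stands untouched. The wrist barrel's front edge is at about crop (725,105) in the top view. I'll descend and grip.

Call:
carry_out(deltas=[{"hand": 87, "dp": [0.008, 0, 0.12], "spin": 0}, {"hand": 87, "dp": [0.008, 0, 0.24], "spin": 0}, {"hand": 87, "dp": [0.008, 0, 0.33], "spin": 0}, {"hand": 87, "dp": [0.008, 0, 0.33], "spin": 0}, {"hand": 87, "dp": [0.008, 0, 0.33], "spin": 0}, {"hand": 20, "dp": [0.008, 0, 0.33], "spin": 0}, {"hand": 15, "dp": [0.008, 0, 0.33], "spin": 0}, {"hand": 10, "dp": [0.008, 0, 0.33], "spin": 0}, {"hand": 5, "dp": [0.008, 0, 0.33], "spin": 0}, {"hand": 5, "dp": [0.008, 0, 0.33], "spin": 0}, {"hand": 5, "dp": [0.008, 0, 0.33], "spin": 0}, {"hand": 5, "dp": [0.008, 0, 0.33], "spin": 0}, {"hand": 5, "dp": [0.008, 0, 0.33], "spin": 0}, {"hand": 5, "dp": [0.008, 0, 0.33], "spin": 0}], force=50)

```text
time: 3.4
ee_pos: [0.4641, -0.2842, 0.1182]
eef_rot: [0.969, -0.249, -0.0, -0.0]
ft_force: [1.1, 0.8, -0.5]
width: 0.0251
grip_force: 49.9
```

```bash
python3 - <<'E'
from h import *
go((.4616,-.284,.33,-28.8),(.52,-.24,.33,-28.8),(.592,-.067,.33,0))
u=proj("top",[.48,-.3,.2])[0]
for p in((665,80),(785,130),(725,105),(600,240)):
  q=u+(np.array(p)-[600,200])/3
  for z in(.48,.54): 
    w=ray("top",q,z)[:2]-[.4588,-.283]; print(p,z,w.round(3),"along",(w@[.876,-.482]).round(3),(w@[.482,.876]).round(3))
E
```

```text
t 3.4 tcp [ 0.4641 -0.2842  0.1182] yaw -28.79 z-axis [-0.  0. -1.] ft [ 1.1  0.8 -0.5] w 0.0251 grip 49.9
(0.4616, -0.284, 0.33, -28.8) dp [-0.009  0.004 -0.847] spin 0.0001
(0.52, -0.24, 0.33, -28.8) dp [ 0.111 -0.263 -0.847] spin 0.0001
(0.592, -0.067, 0.33, 0) dp [ 0.03  -1.008 -0.847] spin -0.1599
(665, 80) 0.48 [ 0.079 -0.005] along 0.072 0.034
(665, 80) 0.54 [0.067 0.011] along 0.053 0.042
(785, 130) 0.48 [ 0.042 -0.095] along 0.082 -0.063
(785, 130) 0.54 [ 0.032 -0.074] along 0.063 -0.049
(725, 105) 0.48 [ 0.061 -0.05 ] along 0.077 -0.015
(725, 105) 0.54 [ 0.049 -0.031] along 0.058 -0.004
(600, 240) 0.48 [-0.043  0.047] along -0.06 0.021
(600, 240) 0.54 [-0.048  0.061] along -0.072 0.03
```

Call:
carry_out(deltas=[{"hand": 5, "dp": [0, 0, -0.1], "spin": 0}, {"hand": 5, "dp": [0, 0, -0.25], "spin": 0}, {"hand": 5, "dp": [0, 0, -0.4], "spin": 0}, {"hand": 5, "dp": [0, 0, -0.55], "spin": 0}, {"hand": 5, "dp": [0, 0, -0.7], "spin": 0}, {"hand": 5, "dp": [0, 0, -0.8], "spin": 0}, {"hand": 5, "dp": [0, 0, -0.88], "spin": 0}, {"hand": 5, "dp": [0.06, -0.1, -0.88], "spin": -0.03}, {"hand": 5, "dp": [0.11, -0.2, -0.88], "spin": -0.06}, {"hand": 5, "dp": [0.11, -0.3, -0.88], "spin": -0.09}, {"hand": 5, "dp": [0.09, -0.4, -0.88], "spin": -0.12}, {"hand": 5, "dp": [0.07, -0.5, -0.88], "spin": -0.14}, {"hand": 5, "dp": [0.03, -0.6, -0.88], "spin": -0.16}, {"hand": 5, "dp": [0, -0.7, -0.88], "spin": -0.16}, {"hand": 5, "dp": [-0.05, -0.8, -0.88], "spin": -0.16}, {"hand": 5, "dp": [-0.1, -0.9, -0.88], "spin": -0.16}, {"hand": 5, "dp": [-0.1, -0.94, -0.88], "spin": -0.16}, {"hand": 5, "dp": [-0.1, -0.94, -0.88], "spin": -0.16}, {"hand": 5, "dp": [-0.1, -0.94, -0.88], "spin": -0.16}])

```text
time: 5.3
ee_pos: [0.5553, -0.0672, 0.3382]
eef_rot: [1.0, -0.0, -0.0, 0.0]
ft_force: [0.2, -0.6, -1.9]
width: 0.0253
grip_force: 49.9
```

```bash
python3 - <<'E'
from h import *
go((.592,-.067,.33,0),(.594,-.067,.30,0),(.594,-.067,.18,0))
t=[]
for n in("scene","top"):
    I=cv2.cvtColor(camera(n),4); cv2.imwrite(f"pics/{n}2.png",I)
    I=cv2.resize(I,None,fx=3,fy=3,interpolation=cv2.INTER_CUBIC)
    u=(proj(n,[.6,-.06,.25])[0]*3).astype(int); t.append(I[u[1]-250:u[1]+250,u[0]-200:u[0]+200])
cv2.imwrite("pics/g2.png",np.hstack(t))
E
```

```text
t 5.3 tcp [ 0.5553 -0.0672  0.3382] yaw -0.03 z-axis [-0.    -0.001 -1.   ] ft [ 0.2 -0.6 -1.9] w 0.0253 grip 49.9
(0.592, -0.067, 0.33, 0) dp [ 0.147 -0.001  0.033] spin -0.0002
(0.594, -0.067, 0.3, 0) dp [ 0.155 -0.001  0.153] spin -0.0002
(0.594, -0.067, 0.18, 0) dp [ 0.155 -0.001  0.633] spin -0.0002
```

View pics/g2.png

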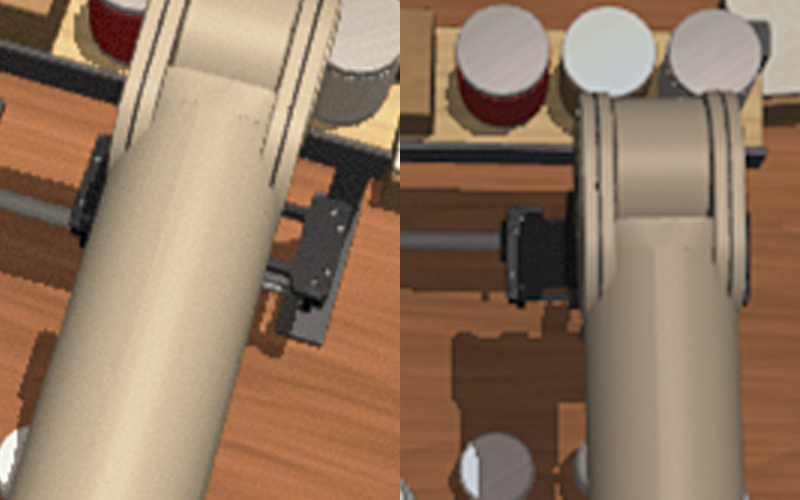

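The slim pair is held at a steady 25 mm opening and weighs about 1.9 N, but the arm hides it. I'll move forward over the bar slowly, then go down in checked steps.

Call:
carry_out(deltas=[{"hand": 5, "dp": [0.04, 0, 0], "spin": 0}, {"hand": 5, "dp": [0.08, 0, 0], "spin": 0}, {"hand": 5, "dp": [0.12, 0, 0], "spin": 0}, {"hand": 5, "dp": [0.158, 0, 0], "spin": 0}, {"hand": 5, "dp": [0.158, 0, 0], "spin": 0}, {"hand": 5, "dp": [0.158, 0, 0.1], "spin": 0}, {"hand": 5, "dp": [0.158, 0, 0.2], "spin": 0}, {"hand": 5, "dp": [0.158, 0, 0.3], "spin": 0}, {"hand": 5, "dp": [0.158, 0, 0.4], "spin": 0}, {"hand": 5, "dp": [0.158, 0, 0.4], "spin": 0}, {"hand": 5, "dp": [0.158, 0, 0.4], "spin": 0}])

```text
time: 6.5
ee_pos: [0.5949, -0.0662, 0.2389]
eef_rot: [1.0, 0.0, -0.0, 0.0]
ft_force: [-0.4, -0.8, -0.4]
width: 0.0254
grip_force: 49.9
```

```bash
python3 - <<'E'
from h import *
go((.595,-.067,.19,0),(.595,-.067,.18,0),(.595,-.067,.172,0))
u=proj("top",[.6,-.06,.25])[0]
for p in((260,92),(140,200),(340,200)):
  for z in(.64,.68): print(p,z,(ray("top",u+(np.array(p)-[200,250])/3,z)-[.5553,-.0672,0]).round(3))
E
```

```text
t 6.5 tcp [ 0.5949 -0.0662  0.2389] yaw 0.01 z-axis [-0. -0. -1.] ft [-0.4 -0.8 -0.4] w 0.0254 grip 49.9
(0.595, -0.067, 0.19, 0) dp [0.    0.003 0.196] spin 0.0001
(0.595, -0.067, 0.18, 0) dp [0.    0.003 0.236] spin 0.0001
(0.595, -0.067, 0.172, 0) dp [0.    0.003 0.268] spin 0.0001
(260, 92) 0.64 [ 0.068 -0.01   0.64 ]
(260, 92) 0.68 [ 0.055 -0.006  0.68 ]
(140, 200) 0.64 [-0.006  0.068  0.64 ]
(140, 200) 0.68 [-0.016  0.069  0.68 ]
(340, 200) 0.64 [-0.005 -0.062  0.64 ]
(340, 200) 0.68 [-0.015 -0.056  0.68 ]
```

Call:
carry_out(deltas=[{"hand": 5, "dp": [0, 0, 0.06], "spin": 0}, {"hand": 5, "dp": [0, 0, 0.12], "spin": 0}, {"hand": 5, "dp": [0, 0, 0.17], "spin": 0}, {"hand": 5, "dp": [0, 0, 0.2], "spin": 0}, {"hand": 5, "dp": [0, 0, 0.2], "spin": 0}, {"hand": 5, "dp": [0, 0, 0.2], "spin": 0}])

```text
time: 7.1
ee_pos: [0.595, -0.0662, 0.1885]
eef_rot: [1.0, 0.0, 0.0, -0.0]
ft_force: [0.9, -0.3, -2.3]
width: 0.0253
grip_force: 49.9
```

Call:
carry_out(deltas=[{"hand": 5, "dp": [0, 0, 0.016], "spin": 0}, {"hand": 5, "dp": [0, 0, 0.03], "spin": 0}, {"hand": 5, "dp": [0, 0, 0.04], "spin": 0}, {"hand": 5, "dp": [0, 0, 0.04], "spin": 0}, {"hand": 5, "dp": [0, 0, 0.04], "spin": 0}])

```text
time: 7.6
ee_pos: [0.5949, -0.0662, 0.1783]
eef_rot: [1.0, 0.0, 0.0, 0.0]
ft_force: [0.1, -0.6, -2.1]
width: 0.0253
grip_force: 49.9
```

Call:
carry_out(deltas=[{"hand": 5, "dp": [0, 0, 0.01], "spin": 0}, {"hand": 5, "dp": [0, 0, 0.018], "spin": 0}, {"hand": 5, "dp": [0, 0, 0.018], "spin": 0}, {"hand": 5, "dp": [0, 0, 0.018], "spin": 0}])

```text
time: 8.0
ee_pos: [0.595, -0.0662, 0.1741]
eef_rot: [1.0, 0.0, 0.0, 0.0]
ft_force: [-1.4, 0.3, 2.0]
width: 0.0254
grip_force: 49.9
```

Contact force flipped from -2.1 to +2.0 N, so the pad is seated. Next I'll release and back off.

Call:
carry_out(deltas=[{"hand": 30, "dp": [0, 0, 0], "spin": 0}, {"hand": 35, "dp": [0, 0, 0], "spin": 0}, {"hand": 45, "dp": [0, 0, 0], "spin": 0}, {"hand": 60, "dp": [0, 0, 0], "spin": 0}, {"hand": 70, "dp": [0, 0, 0], "spin": 0}, {"hand": 70, "dp": [0, 0, 0], "spin": 0}, {"hand": 70, "dp": [0, 0, 0], "spin": 0}])

```text
time: 8.7
ee_pos: [0.5949, -0.0662, 0.1738]
eef_rot: [1.0, 0.0, 0.0, 0.0]
ft_force: [0.2, -0.4, 0.2]
width: 0.0651
grip_force: 0.0
```

Call:
carry_out(deltas=[{"hand": 70, "dp": [-0.08, 0, 0], "spin": 0}, {"hand": 70, "dp": [-0.2, 0, 0], "spin": 0}, {"hand": 70, "dp": [-0.35, 0, -0.1], "spin": 0}, {"hand": 70, "dp": [-0.45, 0, -0.3], "spin": 0}, {"hand": 70, "dp": [-0.45, 0, -0.5], "spin": 0}, {"hand": 70, "dp": [-0.45, 0, -0.7], "spin": 0}, {"hand": 70, "dp": [-0.45, -0.2, -0.7], "spin": 0}, {"hand": 70, "dp": [-0.45, -0.4, -0.7], "spin": 0}, {"hand": 70, "dp": [-0.45, -0.6, -0.7], "spin": 0}, {"hand": 70, "dp": [-0.45, -0.8, -0.7], "spin": 0}, {"hand": 87, "dp": [-0.45, -1, -0.7], "spin": 0}, {"hand": 87, "dp": [-0.45, -1, -0.7], "spin": 0}, {"hand": 87, "dp": [-0.45, -1, -0.7], "spin": 0}])

```text
time: 10.0
ee_pos: [0.482, 0.1849, 0.3487]
eef_rot: [1.0, 0.002, -0.0, -0.0]
ft_force: [-0.1, -1.3, -1.1]
width: 0.0837
grip_force: 0.0
```

```bash
python3 - <<'E'
from h import *
c,s=np.cos(np.radians(33)),np.sin(np.radians(33)); g=(.522-.029*c,.376-.029*s); print(g)
go((*g,.35,33),(*g,.25,33),(*g,.144,33))
t=[]
for n in("scene","top"):
    I=cv2.cvtColor(camera(n),4); cv2.imwrite(f"pics/{n}3.png",I)
    I=cv2.resize(I,None,fx=4,fy=4,interpolation=cv2.INTER_CUBIC)
    P=proj(n,[[.6+.029,.0283-.095,.192],[.61,-.067,.192],[.648,-.067,.192]])*4+2
    u=P[0].astype(int)
    for p in P: cv2.circle(I,tuple(map(int,p)),2,(0,0,255),-1)
    t.append(I[u[1]-200:u[1]+200,u[0]-200:u[0]+200])
cv2.imwrite("pics/g3.png",np.hstack(t))
E
```

```text
(np.float64(0.49767855352958273), np.float64(0.3602054679845642))
t 10.0 tcp [0.482  0.1849 0.3487] yaw 0.18 z-axis [-0.  0. -1.] ft [-0.1 -1.3 -1.1] w 0.0837 grip 0.0
(np.float64(0.49767855352958273), np.float64(0.3602054679845642), 0.35, 33) dp [ 0.065 -0.701 -0.005] spin -0.1824
(np.float64(0.49767855352958273), np.float64(0.3602054679845642), 0.25, 33) dp [ 0.065 -0.701  0.395] spin -0.1824
(np.float64(0.49767855352958273), np.float64(0.3602054679845642), 0.144, 33) dp [ 0.065 -0.701  0.819] spin -0.1824
```

View pics/g3.png

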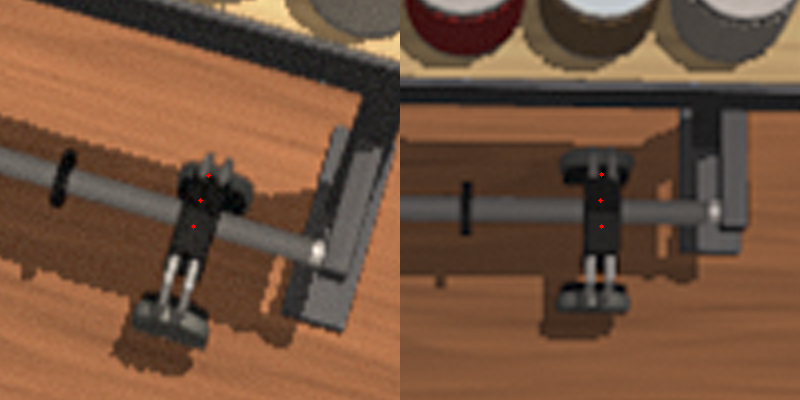

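The slim pair hangs upright and square: its crown is at (600,212) in the top crop, on the bar in mid-bay and about 10 mm forward at most. For the left bay I'll triangulate the carton on the shelf against the wrist.

```bash
python3 - <<'E'
from h import *
M={n:np.array([[C[n]["fx"],0,C[n]["cx"]],[0,C[n]["fy"],C[n]["cy"]],[0,0,1]])@np.c_[C[n]["R"],C[n]["t"]] for n in C}
for nm,a,b in(("boxR",(281.25,158),(298.75,136.25)),("boxL",(225.75,157.5),(243,122))):
    X=cv2.triangulatePoints(M["top"],M["scene"],np.array(a,float),np.array(b,float)).ravel();X=X[:3]/X[3]
    print(nm,X.round(4),"reproj",(proj("top",X)[0]-a).round(2),(proj("scene",X)[0]-b).round(2))
E
```

```text
boxR [0.6549 0.0815 0.4833] reproj [ 0.22 -0.17] [-0.29  0.11]
boxL [0.6564 0.2096 0.4755] reproj [ 0.03 -0.03] [-0.05  0.02]
```

The shelf carton's front is at +26 mm and its top at 0.48, so the same tool path clears it. Now the large pair.

Call:
carry_out(deltas=[{"hand": 87, "dp": [0.02, -0.18, 0], "spin": -0.04}, {"hand": 87, "dp": [0.04, -0.35, 0], "spin": -0.08}, {"hand": 87, "dp": [0.06, -0.52, 0], "spin": -0.12}, {"hand": 87, "dp": [0.065, -0.7, 0], "spin": -0.16}, {"hand": 87, "dp": [0.065, -0.7, 0], "spin": -0.182}, {"hand": 87, "dp": [0.065, -0.7, 0.2], "spin": -0.182}, {"hand": 87, "dp": [0.065, -0.7, 0.4], "spin": -0.182}, {"hand": 87, "dp": [0.065, -0.7, 0.4], "spin": -0.182}, {"hand": 87, "dp": [0.065, -0.7, 0.4], "spin": -0.182}])

```text
time: 11.0
ee_pos: [0.4995, 0.3574, 0.2498]
eef_rot: [0.96, 0.281, -0.0, 0.0]
ft_force: [0.4, 0.4, 1.7]
width: 0.0871
grip_force: 0.0
```

```bash
python3 - <<'E'
from h import *
go((.4977,.3602,.142,33))
t=[]
for n in("scene","top"):
    I=cv2.cvtColor(camera(n),4); cv2.imwrite(f"pics/{n}4.png",I)
    I=cv2.resize(I,None,fx=4,fy=4,interpolation=cv2.INTER_CUBIC)
    u=(proj(n,[.52,.36,.16])[0]*4).astype(int)
    t.append(I[u[1]-200:u[1]+200,u[0]-200:u[0]+200])
cv2.imwrite("pics/g4.png",np.hstack(t))
E
```

```text
t 11.0 tcp [0.4995 0.3574 0.2498] yaw 32.64 z-axis [-0.    -0.001 -1.   ] ft [0.4 0.4 1.7] w 0.0871 grip 0.0
(0.4977, 0.3602, 0.142, 33) dp [ 0.    -0.014  0.431] spin -0.002
```

View pics/g4.png

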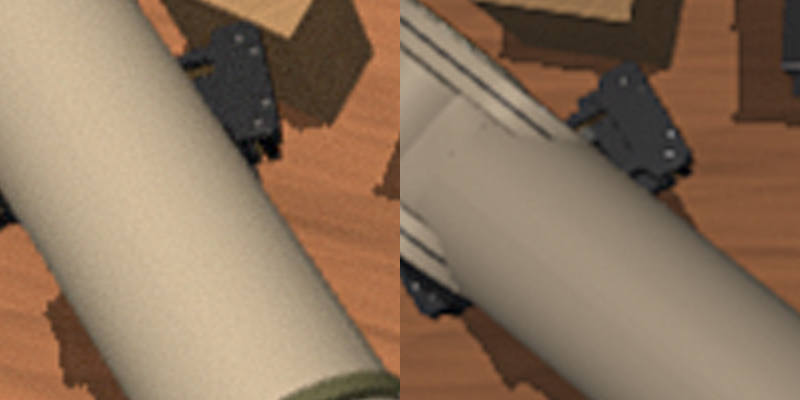

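The arm hides the large pair. The gripper body will stay above 0.21 m, clear of the 0.16 m carton beside it. I'll descend and grip.

Call:
carry_out(deltas=[{"hand": 87, "dp": [0, -0.014, 0.14], "spin": -0.002}, {"hand": 87, "dp": [0, -0.014, 0.28], "spin": -0.002}, {"hand": 87, "dp": [0, -0.014, 0.38], "spin": -0.002}, {"hand": 87, "dp": [0, -0.014, 0.43], "spin": -0.002}, {"hand": 87, "dp": [0, -0.014, 0.43], "spin": -0.002}, {"hand": 20, "dp": [0, -0.014, 0.43], "spin": -0.002}, {"hand": 15, "dp": [0, -0.014, 0.43], "spin": -0.002}, {"hand": 10, "dp": [0, -0.014, 0.43], "spin": -0.002}, {"hand": 5, "dp": [0, -0.014, 0.43], "spin": -0.002}, {"hand": 5, "dp": [0, -0.014, 0.43], "spin": -0.002}, {"hand": 5, "dp": [0, -0.014, 0.43], "spin": -0.002}, {"hand": 5, "dp": [0, -0.014, 0.43], "spin": -0.002}, {"hand": 5, "dp": [0, -0.014, 0.43], "spin": -0.002}, {"hand": 5, "dp": [0, -0.014, 0.43], "spin": -0.002}], force=58)

```text
time: 12.5
ee_pos: [0.4966, 0.3618, 0.1413]
eef_rot: [0.958, 0.285, -0.0, -0.0]
ft_force: [-0.5, 1.4, 0.3]
width: 0.025
grip_force: 58.0
```

Call:
carry_out(deltas=[{"hand": 5, "dp": [0, 0, -0.08], "spin": 0}, {"hand": 5, "dp": [0, 0, -0.2], "spin": 0}, {"hand": 5, "dp": [0, 0, -0.32], "spin": 0}, {"hand": 5, "dp": [0, 0, -0.44], "spin": 0}, {"hand": 5, "dp": [0, 0, -0.56], "spin": 0}, {"hand": 5, "dp": [0, 0, -0.68], "spin": 0}, {"hand": 5, "dp": [0, 0, -0.8], "spin": 0}, {"hand": 5, "dp": [0, 0, -0.86], "spin": 0}, {"hand": 5, "dp": [0, 0, -0.86], "spin": 0}, {"hand": 5, "dp": [0, 0, -0.86], "spin": 0}])

```text
time: 13.5
ee_pos: [0.4965, 0.3616, 0.3551]
eef_rot: [0.958, 0.285, -0.001, 0.0]
ft_force: [-0.6, 0.4, -3.0]
width: 0.0248
grip_force: 57.9
```

```bash
python3 - <<'E'
from h import *
go((.53,.3,.36,0),(.53,.124,.36,0),(.595,.124,.36,0))
E
```

```text
t 13.5 tcp [0.4965 0.3616 0.3551] yaw 33.15 z-axis [-0.001 -0.001 -1.   ] ft [-0.6  0.4 -3. ] w 0.0248 grip 57.9
(0.53, 0.3, 0.36, 0) dp [-0.022  0.28  -0.019] spin 0.1841
(0.53, 0.124, 0.36, 0) dp [-0.407  0.869 -0.019] spin 0.1841
(0.595, 0.124, 0.36, 0) dp [-0.19   1.011 -0.019] spin 0.1841
```

Lift is good: 3 N, no slip. Turning square and carrying it in front of the left bay.

Call:
carry_out(deltas=[{"hand": 5, "dp": [-0.01, 0.12, -0.02], "spin": 0.03}, {"hand": 5, "dp": [-0.02, 0.28, -0.02], "spin": 0.07}, {"hand": 5, "dp": [-0.1, 0.42, -0.02], "spin": 0.11}, {"hand": 5, "dp": [-0.2, 0.56, -0.02], "spin": 0.15}, {"hand": 5, "dp": [-0.3, 0.7, -0.02], "spin": 0.184}, {"hand": 5, "dp": [-0.38, 0.82, -0.02], "spin": 0.184}, {"hand": 5, "dp": [-0.407, 0.869, -0.02], "spin": 0.184}, {"hand": 5, "dp": [-0.407, 0.869, -0.02], "spin": 0.184}, {"hand": 5, "dp": [-0.407, 0.869, -0.02], "spin": 0.184}, {"hand": 5, "dp": [-0.407, 0.869, -0.02], "spin": 0.184}])

```text
time: 14.5
ee_pos: [0.5298, 0.1259, 0.3607]
eef_rot: [1.0, 0.001, -0.0, -0.0]
ft_force: [0.2, 0.6, -3.0]
width: 0.025
grip_force: 57.9
```

```bash
python3 - <<'E'
from h import *
go((.595,.124,.36,0),(.595,.124,.26,0),(.595,.124,.21,0))
E
```

```text
t 14.5 tcp [0.5298 0.1259 0.3607] yaw 0.17 z-axis [-0.001  0.001 -1.   ] ft [ 0.2  0.6 -3. ] w 0.025 grip 57.9
(0.595, 0.124, 0.36, 0) dp [0.261 0.008 0.003] spin 0.0009
(0.595, 0.124, 0.26, 0) dp [0.261 0.009 0.403] spin 0.0009
(0.595, 0.124, 0.21, 0) dp [0.261 0.009 0.603] spin 0.0009
```

Call:
carry_out(deltas=[{"hand": 5, "dp": [0.06, 0.008, 0], "spin": 0}, {"hand": 5, "dp": [0.12, 0.008, 0], "spin": 0}, {"hand": 5, "dp": [0.18, 0.008, 0], "spin": 0}, {"hand": 5, "dp": [0.23, 0.008, 0], "spin": 0}, {"hand": 5, "dp": [0.26, 0.008, 0], "spin": 0}, {"hand": 5, "dp": [0.26, 0.008, 0], "spin": 0}, {"hand": 5, "dp": [0.26, 0.008, 0.1], "spin": 0}, {"hand": 5, "dp": [0.26, 0.008, 0.2], "spin": 0}, {"hand": 5, "dp": [0.26, 0.008, 0.3], "spin": 0}, {"hand": 5, "dp": [0.26, 0.008, 0.4], "spin": 0}, {"hand": 5, "dp": [0.26, 0.008, 0.5], "spin": 0}, {"hand": 5, "dp": [0.26, 0.008, 0.57], "spin": 0}, {"hand": 5, "dp": [0.26, 0.008, 0.6], "spin": 0}, {"hand": 5, "dp": [0.26, 0.008, 0.6], "spin": 0}, {"hand": 5, "dp": [0.26, 0.008, 0.6], "spin": 0}])

```text
time: 16.0
ee_pos: [0.5955, 0.1226, 0.2124]
eef_rot: [1.0, 0.0, 0.001, -0.0]
ft_force: [0.0, -0.1, -2.4]
width: 0.025
grip_force: 57.9
```

Call:
carry_out(deltas=[{"hand": 5, "dp": [0, 0, 0.04], "spin": 0}, {"hand": 5, "dp": [0, 0, 0.08], "spin": 0}, {"hand": 5, "dp": [0, 0, 0.11], "spin": 0}, {"hand": 5, "dp": [0, 0, 0.12], "spin": 0}, {"hand": 5, "dp": [0, 0, 0.12], "spin": 0}, {"hand": 5, "dp": [0, 0, 0.12], "spin": 0}])

```text
time: 16.6
ee_pos: [0.5953, 0.1222, 0.1815]
eef_rot: [1.0, 0.0, 0.0, -0.0]
ft_force: [-0.7, 0.6, -2.1]
width: 0.0246
grip_force: 57.9
```

Call:
carry_out(deltas=[{"hand": 5, "dp": [0, 0, 0.01], "spin": 0}, {"hand": 5, "dp": [0, 0, 0.018], "spin": 0}, {"hand": 5, "dp": [0, 0, 0.018], "spin": 0}, {"hand": 5, "dp": [0, 0, 0.018], "spin": 0}])

```text
time: 17.0
ee_pos: [0.5952, 0.1221, 0.1768]
eef_rot: [1.0, 0.0, 0.0, 0.0]
ft_force: [-0.2, 0.8, -1.7]
width: 0.025
grip_force: 57.9
```

Call:
carry_out(deltas=[{"hand": 5, "dp": [0, 0, 0.008], "spin": 0}, {"hand": 5, "dp": [0, 0, 0.015], "spin": 0}, {"hand": 5, "dp": [0, 0, 0.015], "spin": 0}, {"hand": 5, "dp": [0, 0, 0.015], "spin": 0}])

```text
time: 17.4
ee_pos: [0.5953, 0.1222, 0.1732]
eef_rot: [1.0, 0.0, 0.0, 0.0]
ft_force: [0.4, 0.7, -1.3]
width: 0.0248
grip_force: 58.0
```

No roll contact, so the bar is inside the hollow. I'll release just above the seat and back off.

Call:
carry_out(deltas=[{"hand": 5, "dp": [0, 0, 0.005], "spin": 0}, {"hand": 5, "dp": [0, 0, 0.005], "spin": 0}, {"hand": 30, "dp": [0, 0, 0.005], "spin": 0}, {"hand": 40, "dp": [0, 0, 0.005], "spin": 0}, {"hand": 60, "dp": [0, 0, 0.005], "spin": 0}, {"hand": 70, "dp": [0, 0, 0.005], "spin": 0}, {"hand": 70, "dp": [0, 0, 0.005], "spin": 0}, {"hand": 70, "dp": [0, 0, 0.005], "spin": 0}, {"hand": 70, "dp": [0, 0, 0.005], "spin": 0}])

```text
time: 18.3
ee_pos: [0.5952, 0.1222, 0.1718]
eef_rot: [1.0, 0.0, 0.0, 0.0]
ft_force: [0.4, 0.4, 0.2]
width: 0.0673
grip_force: 0.0
```

Call:
carry_out(deltas=[{"hand": 70, "dp": [-0.08, 0, 0], "spin": 0}, {"hand": 70, "dp": [-0.2, 0, 0], "spin": 0}, {"hand": 70, "dp": [-0.35, 0, -0.1], "spin": 0}, {"hand": 70, "dp": [-0.45, 0, -0.3], "spin": 0}, {"hand": 70, "dp": [-0.45, 0, -0.5], "spin": 0}, {"hand": 70, "dp": [-0.45, 0, -0.7], "spin": 0}, {"hand": 70, "dp": [-0.45, -0.2, -0.7], "spin": 0}, {"hand": 70, "dp": [-0.45, -0.4, -0.7], "spin": 0}, {"hand": 70, "dp": [-0.45, -0.6, -0.7], "spin": 0}, {"hand": 70, "dp": [-0.45, -0.8, -0.7], "spin": 0}, {"hand": 70, "dp": [-0.45, -1, -0.7], "spin": 0}, {"hand": 70, "dp": [-0.45, -1, -0.7], "spin": 0}, {"hand": 70, "dp": [-0.45, -1, -0.7], "spin": 0}, {"hand": 70, "dp": [-0.45, -1, -0.7], "spin": 0}])

```text
time: 19.7
ee_pos: [0.4833, 0.3711, 0.3468]
eef_rot: [1.0, -0.001, 0.0, 0.0]
ft_force: [0.2, -1.3, -0.4]
width: 0.07
grip_force: 0.0
```

```bash
python3 - <<'E'
from h import *
go()
t=[]
for n in("scene","top"):
    I=cv2.cvtColor(camera(n),4); cv2.imwrite(f"pics/{n}5.png",I)
    I=cv2.resize(I,None,fx=2.6,fy=2.6,interpolation=cv2.INTER_CUBIC)
    P=proj(n,[[.629,.0283,.157],[.629,.0283+.095,.192],[.629,.0283-.095,.192]])*2.6
    u=P[0].astype(int)
    for p in P[1:]: cv2.circle(I,tuple(map(int,p)),2,(0,0,255),-1)
    t.append(I[u[1]-200:u[1]+300,u[0]-200:u[0]+200])
cv2.imwrite("pics/g5.png",np.hstack(t))
E
```

```text
t 19.7 tcp [0.4833 0.3711 0.3468] yaw -0.07 z-axis [ 0.    -0.001 -1.   ] ft [ 0.2 -1.3 -0.4] w 0.07 grip 0.0
```

View pics/g5.png

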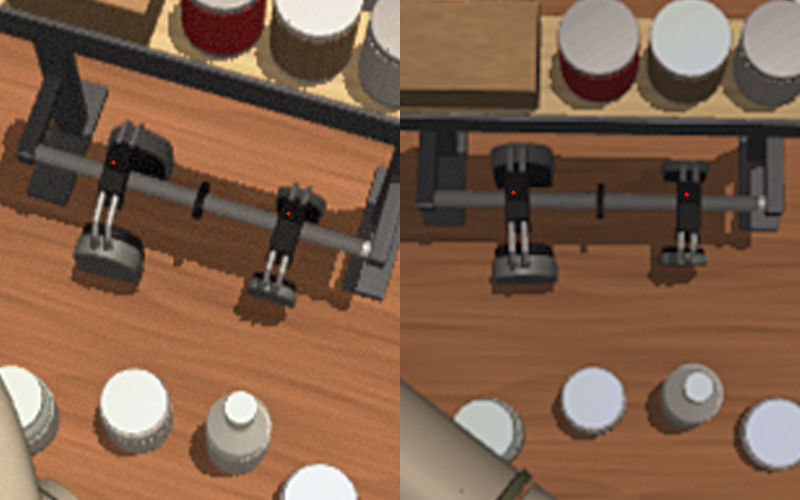

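Both pairs hang square in mid-bay on the bar, at about (517,195) and (687,205) in the top half, and the groceries in view stand where they were. I'll let things settle, check for motion, and hand in.

Call:
carry_out(deltas=[{"hand": 70, "dp": [0, 0, 0], "spin": 0}, {"hand": 70, "dp": [0, 0, 0], "spin": 0}, {"hand": 70, "dp": [0, 0, 0], "spin": 0}, {"hand": 70, "dp": [0, 0, 0], "spin": 0}, {"hand": 70, "dp": [0, 0, 0], "spin": 0}, {"hand": 70, "dp": [0, 0, 0], "spin": 0}, {"hand": 70, "dp": [0, 0, 0], "spin": 0}, {"hand": 70, "dp": [0, 0, 0], "spin": 0}, {"hand": 70, "dp": [0, 0, 0], "spin": 0}, {"hand": 70, "dp": [0, 0, 0], "spin": 0}])

```text
time: 20.8
ee_pos: [0.4826, 0.3722, 0.3467]
eef_rot: [1.0, 0.0, 0.0, 0.0]
ft_force: [-0.0, -0.4, 0.4]
width: 0.0699
grip_force: 0.0
```

```bash
python3 - <<'E'
from h import *
a=cv2.cvtColor(camera("top"),7).astype(int);b=cv2.cvtColor(camera("top"),7).astype(int);o=cv2.cvtColor(cv2.imread("pics/top5.png"),6).astype(int)
r=np.s_[180:240,240:375]
print(abs(a-b)[r].max(),abs(a-o)[r].max(),(abs(a-o)[r]>40).sum())
if (abs(a-b)[r]>60).sum()<3: print(close_job())
E
```

```text
9 8 0
the job is handed in; nothing more can be done
None
```

I handed the job in at about 21 s: the large pair hangs in the left bay and the slim pair in the right, both square and at rest in the final pictures, and I saw no grocery moved; no verdict came back.

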